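# Change the rotor head of a bench mill

## Task

Change the head of the bench mill. First lift the worn beater head (black grip) straight out of the spindle and park it, fully down, in the free place of the round stand; then take the knife head (blue grip) from the stand and seat its tapered shank fully home in the spindle, its drive slots over the two driving dogs, and let go. Leave the pin-disc head (yellow grip) in its place, and do not knock over or shift the bottles and the tube that stand between.

Things in the scene. Friction and masses are not known exactly. Their poses are not given: they have to be found in the camera images.
- spindle: Upright steel spindle nose, 60 mm across, in the middle of the mill; fixed, does not turn. Origin at the centre of its level top face, 90 mm above the worktop, z up. A tapered bore 44 mm deep fits the heads' shanks with 0.8 mm to spare all round. A head is home when its flange lies on the face: origins coincide, x axes parallel either way round. The beater starts here, held only by its weight.
- dog (a point): Top of one of the two driving dogs on the spindle's face, on its +x side; the other faces it on the -x side. Each is 9 mm high, reaches from 17 to 27 mm off the axis and is 12 mm wide (1 mm free on either side in a head's slot), bevelled to 6 mm at the top. A head resting on the dogs stands 9 mm too high.
- mill: Fixed drive unit of the mill, its chamber taken off: white base 170 x 190 x 50 mm with its front panel towards -x, grey turret 164 mm across up to 68 mm, thin steel rim 140 mm across up to 80 mm. Origin on the worktop under the spindle's axis. It stands left or right of the middle.
- stand: Fixed round stand with three aluminium sockets on a grey base 184 mm across, 10 mm high. Origin on the worktop at its centre. It stands on the other side from the mill, turned any way. Behind the left-hand side rises a tall pipette carousel (from x = 0.67 on).
- place_0 (a point): Centre of the mouth of one of the stand's three sockets, 50 mm above the worktop, 55 mm from the stand's centre; round hole 26.4 mm across, 50 mm deep, outside 48 mm. A parked head's flange lies on the mouth, its origin at this point, turned any way. At the start the knife and pin-disc heads take two places; one is free.
- place_1 (a point): Centre of the mouth of one of the stand's three sockets, 50 mm above the worktop, 55 mm from the stand's centre; round hole 26.4 mm across, 50 mm deep, outside 48 mm. A parked head's flange lies on the mouth, its origin at this point, turned any way. At the start the knife and pin-disc heads take two places; one is free.
- place_2 (a point): Centre of the mouth of one of the stand's three sockets, 50 mm above the worktop, 55 mm from the stand's centre; round hole 26.4 mm across, 50 mm deep, outside 48 mm. A parked head's flange lies on the mouth, its origin at this point, turned any way. At the start the knife and pin-disc heads take two places; one is free.
- beater_head: Mill head with black square grip, 102 mm tall, 0.35 to 0.6 kg; starts in the spindle. Origin on its axis at the flange's underside, z up. Shank below: 40 mm long, diameter 24 tapering to 12.3 mm. Flange 54 mm across, 10 mm thick. Blunt bars 13 to 24 mm above the origin, the long ones along +x and -x (to 42 mm), short ones along y (31 mm). Grip as knife_head.
- knife_head: Mill head with blue grip, 0.3 to 0.55 kg; starts in the stand, turned any way. Origin, shank, flange as beater_head. Two drive slots through the flange, open to +x and -x, 14 mm wide, from 15 mm off the axis out; long blades over them (to 42 mm), short blades along y, all below 24 mm. Grip 30 x 30 mm square, faces square to x and y, 26 to 62 mm above the origin; keep fingertips above 27 mm.
- pin_head: Mill head with yellow grip and a disc of pins 80 mm across; otherwise like the knife head. It stands in the stand and stays there.
- media_bottle: Square clear 125 ml bottle with white screw cap, 50 x 50 x 97 mm; loose bystander, between the mill and the stand. Origin at the centre of its underside, z up.
- tube_blue: 50 ml skirted tube with blue cap, 34 mm diameter, 113 mm tall; loose bystander, between the mill and the stand. Origin at the centre of its underside, z up.
- spray: White trigger spray bottle, 52 mm wide, 116 mm long (its y axis, which lies roughly fore and aft), 252 mm tall: too tall to carry a head over; loose bystander, between the mill and the stand. Origin at the centre of its underside, z up.

How it is judged (in metres and radians):
On the way:
1. the beater head stands fully down in a place of the stand, before the knife head is seated (((horizontal distance between beater_head and place_0 below 0.004 m and z of beater_head in the frame of place_0 between -0.003 and 0.003 m) or (horizontal distance between beater_head and place_1 below 0.004 m and z of beater_head in the frame of place_1 between -0.003 and 0.003 m) or (horizontal distance between beater_head and place_2 below 0.004 m and z of beater_head in the frame of place_2 between -0.003 and 0.003 m)) and angle between beater_head's own z axis and vertical below 0.05 rad and horizontal distance between knife_head and spindle above 0.02 m), for 0.2 s.
At the end, for the whole second after the job is handed in: The knife head is home in the spindle: origins within 2 mm sideways and in height, upright within 2 degrees, slots on the dogs (4 degrees); beater and pin-disc heads stand upright in places of the stand, within 4 mm sideways and 3 mm in height; all at rest (horizontal distance between knife_head and spindle below 0.002 m and z of knife_head in the frame of spindle between -0.002 and 0.002 m and angle between the x axis of knife_head and the x axis of spindle, either way round below 0.07 rad and angle between knife_head's own z axis and vertical below 0.035 rad and linear speed of each of knife_head, beater_head below 0.02 m/s and angular speed of each of knife_head, beater_head below 0.2 rad/s and ((horizontal distance between beater_head and place_0 below 0.004 m and z of beater_head in the frame of place_0 between -0.003 and 0.003 m) or (horizontal distance between beater_head and place_1 below 0.004 m and z of beater_head in the frame of place_1 between -0.003 and 0.003 m) or (horizontal distance between beater_head and place_2 below 0.004 m and z of beater_head in the frame of place_2 between -0.003 and 0.003 m)) and angle between each of beater_head, pin_head's own z axis and vertical below 0.05 rad and ((horizontal distance between pin_head and place_0 below 0.004 m and z of pin_head in the frame of place_0 between -0.003 and 0.003 m) or (horizontal distance between pin_head and place_1 below 0.004 m and z of pin_head in the frame of place_1 between -0.003 and 0.003 m) or (horizontal distance between pin_head and place_2 below 0.004 m and z of pin_head in the frame of place_2 between -0.003 and 0.003 m))); the robot touches nothing.
It fails at once if a bottle or the tube is tipped by more than 17 degrees or shifted by more than 20 mm ((angle between media_bottle's own z axis and vertical above 0.3 rad or distance of media_bottle from where it was at the start of the episode above 0.02 m) or (angle between tube_blue's own z axis and vertical above 0.3 rad or distance of tube_blue from where it was at the start of the episode above 0.02 m) or (angle between spray's own z axis and vertical above 0.3 rad or distance of spray from where it was at the start of the episode above 0.02 m)).
It fails at once if the pin-disc head is lifted or shifted by more than 8 mm (distance of pin_head from where it was at the start of the episode above 0.008 m).
It also fails if it takes over 67 s, if anything falls off the work surface, if the arm or the gripper's body presses on something with over 40 N, if the wrist force passes 120 N, or if a joint passes its speed limit or range.

## Robot

A 6-joint arm with a two-finger parallel gripper is mounted at the origin on a cart in front of the work surface, level with it; the furniture and walls round the work are solid. World frame = base frame: x ahead of the robot, y to its left, z up, the work surface at z = 0. Lengths are in m, angles in degrees, forces in N, time in s.
With the tool pointing down it reaches from about 0.3 to 0.75 m from the base axis. Payload 8.5 kg.
Tool frame: the origin (TCP) lies midway between the tips of the shut fingers; the grasp point (between the pads) lies 19 mm behind it; z points along the fingers, y is the line along which they close (so a half turn about z gives the same grasp; the last joint's range is limited). The gripper opens to 85 mm and grips with 20 to 120 N. Pads are 22 mm wide; open, the fingers measure 114 mm over their backs; the gripper's body (76 mm by 85 mm) begins 54 mm behind the grasp point. The pads swing forward as they close: fully open they stand 13 mm farther back than shut.
Start: joints at [58.596, 21.807, 74.336, -0, 83.858, -12.336], TCP at [0.18, 0.52, 0.231] pointing down, gripper open.
Joint ranges: [-178.18, 178.18], [-50.72, 133.34], [12.68, 142.11], [-81.47, 261.47], [9.98, 163.14], [-165.26, 165.26]. Speed limits (degrees/s): [136.94, 136.94, 180, 180, 180, 180].

## Interface

Orientations are given as a 3x3 rotation matrix whose columns are the frame's x, y, z axes.
In Python, from rig import monitor, optics, close_job, models gives the robot as it stands.
- The arm moves only by the tool step_arm, never from a script. Its arguments are lists of equal length, an entry for each row: "fingers": the closure, from -1 (fully open) to 1 (shut); "travel": the shift along the tool's x, y, z scaled (see below), a list of three; "twist": the turn about the tool's z scaled (see below). In form: {"fingers": [fingers, ...], "travel": [[tx, ty, tz], ...], "twist": [twist, ...]}. A call has 1 to 10 rows; each row shifts and turns the commanded pose from where the row before left it, along the tool's axes as they then stand; what a row does not reach is not made up. The controller multiplies each number of a shift by 100 mm and each number of a turn by pi rad. A row lasts 1/8 s, in which the tool goes at most 62.5 mm and 10.7 degrees, less where a joint would pass 70% of its speed; a pose out of reach is approached as far as the arm can. A call with a number of a shift or a turn outside -1 to 1 is refused whole. A call with a gripper value outside its range is refused whole. The fingers move at their own pace and stop on an object; "force" is the grip in N (left out, the last holds). Time passes only in rows, so rows that do not move let the fingers close. It gives the time, the measured TCP pose, the force, the opening and the grip force at its end, in the units of the state.
- monitor.observe(): the state, without advancing time (a new reading comes with each control period).
- optics.get_image(name): name is "scene" or "top"; returns (picture, depth): 400x640x3 uint8, blue, green, red; 400x640 float32, m along the optical axis (not along the pixel's ray), 0 where there is no reading.
- optics.get_calibration(name): a dict with "vertical_fov" (degrees; the focal length in pixels is half the picture's height over the tangent of half this angle, whatever the lens; pixels are square), "cx", "cy" (the principal point, pixels), "distortion" ([k1, k2, p1, p2, k3] as OpenCV has them; the pictures are not rectified), "world_from_camera" (4x4, takes a point from camera to world coordinates). Camera axes: x right, y up, looking along -z (the intrinsics and any distortion apply to the point x, -y, -z); pixel columns grow to the right and rows downward; lengths in m; the calibration is good to about 2 mm. A picture is of the moment at which its call begins. get_calibration takes no time and is no camera call.
- close_job(): hands the job in; it is judged then, once.
Trained networks look in the newest picture that a camera, given by its name, has taken for a name from the list of things; names that differ only in an ending like _2 or _b are one class to them, and where a whole thing is asked for, a point or a joint stands for the part that bears it (a point fixed in the world has none). Each returns a list of dicts, best first, with "confidence" (0 to 1); they miss things now and then, are a little off and sometimes report something else, mostly with a low value. They report only what shows in the picture. A call takes as long as a camera call.
- models.trace(camera, query): "mask" (400x640 bool, what is visible of it) and "point" ([column, row] in pixels, amid what is visible of it).
- models.landmark_of(camera, query): "point" ([column, row] in pixels: a listed point, or the origin of a listed thing).
The state is a dict: "time_s": time; "q": joint angles; "qvel": joint speeds; "joint_efforts": joint torques, N m; "position": TCP position; "tool_rot": TCP orientation; "ft_force": force on the tool from outside, world axes, zero at the start; "wrist_torque": the same for the moment, N m; "grip_width": finger opening in m; "gripper_force": force on a finger pad.
Only numpy, scipy, OpenCV 4.12 (cv2) and the standard library are available. Lean on these libraries where they do the work, as an engineer would, in place of code of your own. Each camera call takes 0.05 s, during which the arm holds its last target. There are 200 camera calls.

## Working session

There is one attempt and no reset: what is moved stays moved. The work goes in short steps, Python scripts to look and compute and a tool call to move; the robot and the scene stay as the last step left them, time stands still between calls to the robot, and variables do not carry over. Pictures are saved under pics/ and viewed, at most 10 in all, crops included, and the job is handed in when it is done.

Besides the shell and the picture viewer there is one more tool, called after "Emit:" as name([rows], argument=value, ...), one row to a line, values as JSON. step_arm: Moves the arm, as the interface text tells. Its arguments: {"type":"object","properties":{"fingers":{"type":"array","items":{"type":"number"}},"travel":{"type":"array","items":{"type":"array","items":{"type":"number"}}},"twist":{"type":"array","items":{"type":"number"}},"force":{"type":"number"}},"required":["fingers","travel","twist"]}

```bash
mkdir -p pics
cat > h.py <<'E'
import numpy as np, cv2
from rig import monitor, optics, close_job, models
def cal(n):
    c=optics.get_calibration(n); f=200/np.tan(np.radians(c["vertical_fov"])/2)
    K=np.array([[f,0,c["cx"]],[0,f,c["cy"]],[0,0,1]]); return K,np.array(c["distortion"],float),np.array(c["world_from_camera"])
def ray(n,p):
    K,d,T=cal(n); u=cv2.undistortPoints(np.array([[p]],float),K,d)[0,0]
    return T[:3,3],T[:3,:3]@np.array([u[0],-u[1],-1])
def atz(n,p,z):
    o,d=ray(n,p); return o+d*(z-o[2])/d[2]
def proj(n,P):
    K,d,T=cal(n); P=np.atleast_2d(P); c=(P-T[:3,3])@T[:3,:3]; c=c*[1,-1,-1]
    return cv2.projectPoints(c,np.zeros(3),np.zeros(3),K,d)[0][:,0]
def tri(a,p,b,q):
    o1,d1=ray(a,p);o2,d2=ray(b,q); A=np.stack([d1,-d2],1)
    s=np.linalg.lstsq(A,o2-o1,rcond=None)[0]; P,Q=o1+s[0]*d1,o2+s[1]*d2
    return (P+Q)/2,np.linalg.norm(P-Q)
def cloud(n,dep,mask):
    K,d,T=cal(n); v,u=np.nonzero(mask&(dep>0)); z=dep[v,u].astype(float)
    x=cv2.undistortPoints(np.stack([u,v],1)[:,None].astype(float),K,d)[:,0]
    return np.c_[x[:,0]*z,-x[:,1]*z,-z]@T[:3,:3].T+T[:3,3]
E
cat > a.py <<'E'
from h import *
np.set_printoptions(precision=4,suppress=True)
D={}
for n in("scene","top"):
    im,dep=optics.get_image(n); cv2.imwrite(f"pics/{n}0.png",im); D[n]=dep; np.save(n+"0.npy",dep)
    print(n,cal(n)[2][:3].round(3).tolist(),cal(n)[0][0,0])
for q in["spindle","dog","mill","stand","place_0","beater_head","knife_head","pin_head","media_bottle","tube_blue","spray"]:
    R={}
    for n in("scene","top"):
        l=models.landmark_of(n,q); R[n]=l
        print(q,n,[(round(x["confidence"],2),np.round(x["point"],1).tolist()) for x in l[:4]])
    if R["scene"] and R["top"]: print("   tri",*tri("scene",R["scene"][0]["point"],"top",R["top"][0]["point"]))
print(monitor.observe())
E
python3 a.py
```

```text
scene [[0.819, 0.348, -0.456, 0.031], [-0.573, 0.516, -0.636, -0.651], [0.014, 0.782, 0.623, 0.746]] 455.4903661825604
top [[0.014, 0.987, -0.161, 0.361], [-1.0, 0.011, -0.017, 0.015], [-0.015, 0.162, 0.987, 1.044]] 419.15593386810116
spindle scene [(0.7, [403.0, 279.4])]
spindle top [(0.68, [454.6, 213.6]), (0.33, [234.6, 210.3])]
   tri [ 0.4839 -0.27    0.0976] 0.0018894169339112325
dog scene [(0.68, [411.2, 284.9])]
dog top [(0.59, [465.0, 214.2]), (0.17, [446.5, 218.1])]
   tri [ 0.4824 -0.2922  0.1041] 0.002856290659443449
mill scene [(0.85, [395.0, 312.6])]
mill top [(0.74, [443.7, 217.2])]
   tri [ 0.4841 -0.2697 -0.0022] 0.005917624710150273
stand scene [(0.72, [272.4, 179.5])]
stand top [(0.59, [235.9, 212.6])]
   tri [0.4922 0.249  0.0118] 0.004020007286759558
place_0 scene [(0.94, [277.3, 158.5]), (0.92, [250.3, 170.4]), (0.83, [278.1, 179.0])]
place_0 top [(0.94, [248.9, 211.6]), (0.8, [215.0, 228.9]), (0.64, [218.3, 191.2])]
   tri [0.4826 0.1964 0.1126] 0.004923524233278012
beater_head scene [(0.92, [404.6, 279.1])]
beater_head top [(0.87, [452.8, 216.5])]
   tri [ 0.4
[... 572 characters left out ...]
.84, [287.2, 254.7]), (0.6, [410.2, 286.6])]
spray top [(0.85, [340.0, 251.6])]
   tri [ 0.3924 -0.0082 -0.0031] 0.01236153049897398
{'time_s': 1.2, 'q': array([ 58.5981,  21.809 ,  74.3346,  -0.0003,  83.8581, -12.3391]), 'qvel': array([-0.0981,  0.0252,  0.0099, -0.0286, -0.0302, -0.1097]), 'joint_efforts': array([ -0.    , -44.8349, -23.1463,  -0.0003,   0.0006,  -0.    ]), 'position': array([0.1797, 0.5198, 0.2313]), 'tool_rot': array([[-0.9452,  0.3266, -0.    ],
       [ 0.3266,  0.9452, -0.    ],
       [ 0.    , -0.    , -1.    ]]), 'ft_force': array([0.0291, 0.3061, 0.3442]), 'wrist_torque': array([-0.0508, -0.0521,  0.0538]), 'gripper_force': 0.0, 'grip_width': 0.08522894170963491}
```

Run:
```python
import cv2
a=cv2.imread("pics/top0.png"); b=cv2.imread("pics/scene0.png")
c=cv2.resize(a[155:275,165:295],None,fx=4,fy=4,interpolation=3);d=cv2.resize(a[160:280,400:500],None,fx=4,fy=4)[:, :280+120]
cv2.imwrite("pics/top_s.png",cv2.resize(a[150:290,160:500],None,fx=2.35,fy=2.35,interpolation=2))
cv2.imwrite("pics/scene1.png",b)
```

```text
(no output)
```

View pics/scene0.png

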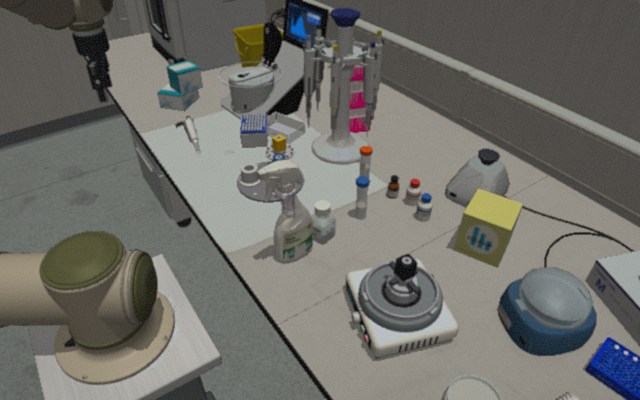

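View pics/top_s.png

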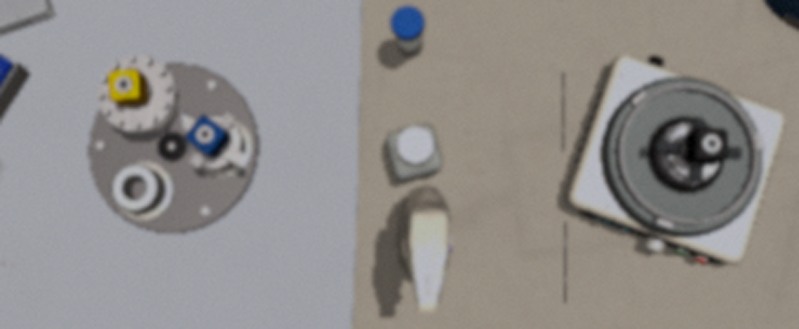

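The scene view shows the beater in the mill's spindle at about (404,279). The spray at (287,240) hides the knife head, and the yellow head sits at (278,150). In the top view the blue grip is at about (247,207), the yellow grip at (213,186) and the free socket at (218,229). The bottle, tube and spray stand between at column ~340.

```bash
cat > b.py <<'E'
from h import *
np.set_printoptions(precision=4,suppress=True)
def rect(P,t):
    r=cv2.minAreaRect((P[:,:2]*1000).astype(np.float32)); print(t,len(P),"mean",P.mean(0),"med z",np.median(P[:,2]),"rect",np.round(r[0],1),np.round(r[1],1),round(r[2],1))
C={n:cloud(n,np.load(n+"0.npy"),np.ones((400,640),bool)) for n in("top","scene")}
def near(n,c,r,a,b,r0=0):
    P=C[n]; d=np.hypot(P[:,0]-c[0],P[:,1]-c[1]); return P[(d<r)&(d>=r0)&(P[:,2]>a)&(P[:,2]<b)]
for n in C:
    for t,c,r,a,b in[("tabl",(.3,.1),.03,-.02,.02),("beatergrip",(.483,-.27),.04,.145,.16),("blue",(.483,.196),.04,.102,.122),("yellow",(.55,.27),.05,.102,.122),("freeplace",(.45,.28),.05,.044,.056),("rim",(.483,-.27),.09,.075,.086),("spray",(.39,0),.09,.2,.3)]:
        P=near(n,c,r,a,b)
        if len(P)>5: rect(P,n+" "+t)
P=near("top",(.483,-.27),.046,.10,.12,.03); 
d=P[:,:2]-[.483,-.27]; print("bars",np.c_[np.degrees(np.arctan2(d[:,1],d[:,0])),np.hypot(*d.T)*1000,P[:,2]*1000].round(0)[np.argsort(np.arctan2(d[:,1],d[:,0]))][::3].tolist())
im=cv2.imread("pics/top0.png")
hsv=cv2.cvtColor(im,cv2.COLOR_BGR2HSV)
for t,lo,hi,box in[("blue",(100,100,30),(130,255,255),(235,195,262,225)),("yel",(18,120,80),(35,255,255),(200,175,225,200))]:
    m=cv2.inRange(hsv,lo,hi); k=np.zeros_like(m);k[box[1]:box[3],box[0]:box[2]]=1;m*=k
    p=cv2.findNonZero(m); print(t,len(p),cv2.minAreaRect(p), p.mean((0,1)))
for p in[(248.9,211.6),(215,228.9),(218.3,191.2)]: print("place",atz("top",p,.05))
for p in[(277.3,158.5),(250.3,170.4),(278.1,179.0)]: print("place sc",atz("scene",p,.05))
print("spin top",atz("top",(454.6,213.6),.09),"scene",atz("scene",(403,279.4),.09),"dog",atz("top",(465,214.2),.099),atz("scene",(411.2,284.9),.099),atz("top",(446.5,218.1),.099))
E
python3 b.py
python3 - <<'E'
import cv2
a=cv2.imread("pics/top0.png")
c=cv2.resize(a[180:250,200:270],(400,400),interpolation=3);d=cv2.resize(a[180:250,420:490],(400,400),interpolation=3)
cv2.imwrite("pics/zoom.png",cv2.convertScaleAbs(cv2.hconcat([c,d]),alpha=1.5,beta=20))
E
```

```text
top tabl 474 mean [0.2998 0.0998 0.0017] med z 0.0015858178861140049 rect [300.4  99.6] [58.  57.1] 1.6
top beatergrip 193 mean [ 0.4821 -0.2697  0.1512] med z 0.15130423240498625 rect [ 482.5 -270.2] [31.3 28.8] 86.1
top blue 184 mean [0.4898 0.2012 0.1107] med z 0.11083613458821262 rect [490.4 201.7] [30.6 29.7] 54.4
top yellow 187 mean [0.538  0.284  0.1107] med z 0.11109249105811003 rect [538.9 285. ] [31.2 31. ] 8.6
top freeplace 226 mean [0.4447 0.2846 0.0487] med z 0.04865458949321888 rect [444.6 284.8] [45.8 46.8] 0.9
top rim 377 mean [ 0.4821 -0.268   0.0785] med z 0.07815904315184852 rect [ 482.9 -273.5] [136.8 144.7] 11.6
top spray 674 mean [ 0.3799 -0.0076  0.2475] med z 0.24998168188321895 rect [376.9  -7.6] [32.4 88.6] 89.6
scene tabl 312 mean [0.3005 0.1008 0.0018] med z 0.0017243403993839057 rect [300.1 100.2] [57.9 56.2] 63.2
scene beatergrip 245 mean [ 0.4795 -0.2742  0.1511] med z 0.15158252693594298 rect [ 481.5 -272.6] [32.9 31.2] 83.2
scene blue 82 mean [0.4909 0.201  0.1115] med z 0.11166928374969026 rect [491.2 200.5] [30.8 30.1] 51.3
scene yellow 107 mean [0.
[... 722 characters left out ...]
[85.0, 39.0, 115.0], [88.0, 40.0, 111.0], [91.0, 40.0, 109.0], [91.0, 33.0, 111.0], [168.0, 30.0, 109.0]]
blue 117 ((247.84458923339844, 207.81756591796875), (14.182211875915527, 12.206002235412598), 35.53767395019531) [248.2479 208.2564]
yel 134 ((212.83079528808594, 186.1461639404297), (13.395750999450684, 13.51978588104248), 82.87498474121094) [213.0075 186.2313]
place [0.4884 0.2098 0.05  ]
place [0.4456 0.2901 0.05  ]
place [0.5374 0.287  0.05  ]
place sc [0.5297 0.2791 0.05  ]
place sc [0.4416 0.2698 0.05  ]
place sc [0.4832 0.195  0.05  ]
spin top [ 0.4841 -0.2718  0.09  ] scene [ 0.4902 -0.2659  0.09  ] dog [ 0.4818 -0.293   0.099 ] [ 0.4874 -0.2899  0.099 ] [ 0.4725 -0.2501  0.099 ]
```

View pics/zoom.png

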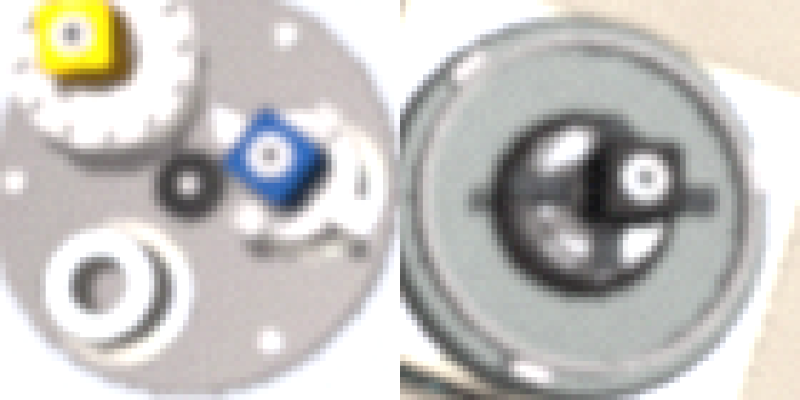

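Both depth views agree:

| Item | x (m) | y (m) | Yaw |
|---|---|---|---|
| Beater | 0.482 | -0.271 | grip ≈ 86° |
| Knife | 0.490 | 0.2015 | ≈ 53° mod 90 |
| Free place | 0.4446 | 0.284 | – |

The places are 94–96 mm apart, as they should be. The grip tops are at z = 0.151 and 0.111, as expected. In the zoom the beater's long bars run horizontally, which is world y.

Emit:
step_arm([
  [0,0,-0.4],
  [0,0,-0.4],
  [0,0,-0.1],
], fingers=[-1,-1,-1], twist=[-0.0419,-0.0418,0])

```text
time_s: 1.58
position: [0.1799, 0.5202, 0.3238]
tool_rot: [[-0.998, 0.069, 0.002], [0.069, 0.998, 0.004], [-0.002, 0.004, -1.0]]
ft_force: [-0.7, -0.1, 0.4]
grip_width: 0.0852
gripper_force: 0.0
```

```bash
cat >> h.py <<'E'
def go(x,y,z):
    s=monitor.observe(); R=s["tool_rot"]; d=R.T@(np.array([x,y,z])-s["position"]); print("to",(x,y,z),"tool shift/100mm",(d*10).round(3)); return d
def st():
    s=monitor.observe(); R=s["tool_rot"]; print("t",round(s["time_s"],2),"p",s["position"].round(4),"yawY",round(np.degrees(np.arctan2(R[1,1],R[0,1])),2),"tilt",round(np.degrees(np.arccos(-R[2,2])),2),"F",s["ft_force"].round(1),"M",s["wrist_torque"].round(2),"w",round(s["grip_width"],4),"gf",round(s["gripper_force"],1),"q",s["q"].round(0))
E
python3 - <<'E'
from h import *
exec(open("b.py").read().split("for n in C:")[0])
st(); go(.482,-.271,.32)
for n in C:
    P=near(n,(.490,.2015),.05,.062,.078,.028); d=P[:,:2]-[.490,.2015]; a=np.degrees(np.arctan2(d[:,1],d[:,0])); r=np.hypot(*d.T)
    for i in range(-180,180,15):
        k=(a>=i)&(a<i+15)
        if k.any(): print(n,i,k.sum(),(r[k].max()*1000).round(0),end="; ")
    print()
P=near("top",(.39,-.01),.1,.02,.3);print("spray ext",P[P[:,2]>.11].min(0),P.max(0))
E
```

```text
t 1.57 p [0.1799 0.5202 0.3238] yawY 86.03 tilt 0.26 F [-0.7 -0.1  0.4] M [-0.06 -0.03 -0.02] w 0.0852 gf 0.0 q [ 59.  19.  63.  -0.  97. -27.]
to (0.482, -0.271, 0.32) tool shift/100mm [-3.562 -7.684  0.015]
top -150 2 32.0; top -135 21 42.0; top -120 6 35.0; top -60 1 30.0; top -45 5 32.0; top -30 3 31.0; top 30 2 33.0; top 45 19 42.0; top 60 8 36.0; top 120 2 30.0; top 135 2 30.0; 

spray ext [ 0.3326 -0.0286  0.1101] [0.4891 0.0268 0.257 ]
```

Emit:
step_arm([
  [-0.178,-0.384,0],
  [-0.178,-0.384,0],
  [-0.178,-0.384,0],
  [-0.178,-0.384,0],
  [-0.178,-0.384,0],
  [-0.178,-0.384,0],
  [-0.178,-0.384,0],
  [-0.178,-0.384,0],
  [-0.178,-0.384,0],
  [-0.178,-0.384,0],
], fingers=[-1,-1,-1,-1,-1,-1,-1,-1,-1,-1], twist=[0,0,0,0,0,0,0,0,0,0])

```text
time_s: 2.82
position: [0.3304, 0.123, 0.3207]
tool_rot: [[-0.997, 0.071, -0.001], [0.071, 0.997, 0.0], [0.001, -0.0, -1.0]]
ft_force: [-0.1, -0.3, 0.6]
grip_width: 0.0852
gripper_force: 0.0
```

Emit:
step_arm([
  [-0.178,-0.384,0],
  [-0.178,-0.384,0],
  [-0.178,-0.384,0],
  [-0.178,-0.384,0],
  [-0.178,-0.384,0],
  [-0.178,-0.384,0],
  [-0.178,-0.384,0],
  [-0.178,-0.384,0],
  [-0.178,-0.384,0],
  [-0.178,-0.384,0],
], fingers=[-1,-1,-1,-1,-1,-1,-1,-1,-1,-1], twist=[0,0,0,0,0,0,0,0,0,0])

```text
time_s: 4.08
position: [0.4814, -0.2724, 0.3204]
tool_rot: [[-0.997, 0.071, -0.001], [0.071, 0.997, 0.001], [0.001, 0.001, -1.0]]
ft_force: [0.4, 0.3, -0.7]
grip_width: 0.0855
gripper_force: 0.0
```

Emit:
step_arm([
  [0,0,0],
  [0,0,0],
], fingers=[-1,-1], twist=[0,0])

```text
time_s: 4.32
position: [0.481, -0.2707, 0.3207]
tool_rot: [[-0.998, 0.071, -0.001], [0.071, 0.998, 0.001], [0.001, 0.001, -1.0]]
ft_force: [0.8, 0.7, -0.2]
grip_width: 0.0856
gripper_force: 0.0
```

Run:
```python
from h import *
st(); go(.482,-.271,.119)
```

```text
t 4.33 p [ 0.481  -0.2707  0.3207] yawY 85.96 tilt 0.09 F [ 0.8  0.7 -0.2] M [-0.03  0.    0.04] w 0.0856 gf 0.0 q [ -42.   19.   63.    0.   97. -128.]
to (0.482, -0.271, 0.119) tool shift/100mm [-0.013 -0.004  2.017]
```

Emit:
step_arm([
  [-0.013,0,0.4],
  [0,0,0.4],
  [0,0,0.4],
  [0,0,0.3],
  [0,0,0.3],
  [0,0,0.2],
  [0,0,0],
  [0,0,0],
], fingers=[-1,-1,-1,-1,-1,-1,-1,-1], twist=[0,0,0,0,0,0,0,0])

```text
time_s: 5.32
position: [0.4828, -0.271, 0.1225]
tool_rot: [[-0.998, 0.069, 0.001], [0.069, 0.998, -0.001], [-0.001, -0.001, -1.0]]
ft_force: [-0.7, 0.1, 0.2]
grip_width: 0.0853
gripper_force: 0.0
```

Emit:
step_arm([
  [0,0,0],
  [0,0,0],
  [0,0,0],
  [0,0,0],
  [0,0,0],
  [0,0,0],
  [0,0,0],
  [0,0,0],
], fingers=[0,0.2,0.3,0.3,0.4,0.4,0.4,0.4], twist=[0,0,0,0,0,0,0,0], force=20)

```text
time_s: 6.32
position: [0.4826, -0.2713, 0.1216]
tool_rot: [[-0.998, 0.07, 0.0], [0.07, 0.998, -0.0], [-0.0, -0.0, -1.0]]
ft_force: [-1.9, 0.9, 5.3]
grip_width: 0.0297
gripper_force: 20.7
```

```bash
python3 -c "
from h import *
st()"
```

```text
t 6.33 p [ 0.4826 -0.2713  0.1216] yawY 86.0 tilt 0.02 F [-1.9  0.9  5.3] M [0.23 0.21 0.01] w 0.0297 gf 20.7 q [ -42.   28.   84.    0.   68. -128.]
```

Emit:
step_arm([
  [0,0,0],
  [0,0,0],
  [0,0,-0.1],
  [0,0,-0.2],
  [0,0,-0.3],
  [0,0,-0.3],
  [0,0,-0.4],
  [0,0,-0.4],
  [0,0,0],
], fingers=[0.6,0.6,0.6,0.6,0.6,0.6,0.6,0.6,0.6], twist=[0,0,0,0,0,0,0,0,0], force=70)

```text
time_s: 7.45
position: [0.483, -0.2717, 0.2937]
tool_rot: [[-0.998, 0.07, 0.004], [0.07, 0.998, -0.003], [-0.004, -0.003, -1.0]]
ft_force: [0.3, 0.1, -5.1]
grip_width: 0.0288
gripper_force: 69.7
```

```bash
python3 -c "
from h import *
st();go(.56,-.10,.30);go(.4446,.284,.30)"
```

```text
t 7.45 p [ 0.483  -0.2717  0.2937] yawY 86.0 tilt 0.29 F [ 0.3  0.1 -5.1] M [-0.03  0.01  0.03] w 0.0288 gf 69.7 q [ -42.   20.   67.   -0.   93. -128.]
to (0.56, -0.1, 0.3) tool shift/100mm [-0.649  1.766 -0.066]
to (0.4446, 0.284, 0.3) tool shift/100mm [ 0.77   5.516 -0.083]
```

Emit:
step_arm([
  [-0.13,0.353,-0.01],
  [-0.13,0.353,0],
  [-0.13,0.353,0],
  [-0.13,0.353,0],
  [-0.13,0.353,0],
  [0.028,0.4,0],
  [0.028,0.4,0],
  [0.028,0.4,0],
  [0.028,0.4,0],
  [0.028,0.4,0],
], fingers=[0.6,0.6,0.6,0.6,0.6,0.6,0.6,0.6,0.6,0.6], twist=[0,0,0,0,0,0,0,0,0,0])

```text
time_s: 8.7
position: [0.559, 0.102, 0.2901]
tool_rot: [[-0.998, 0.07, -0.004], [0.07, 0.998, 0.0], [0.004, -0.0, -1.0]]
ft_force: [0.6, -0.9, -4.1]
grip_width: 0.0291
gripper_force: 69.9
```

Emit:
step_arm([
  [0.213,0.292,0],
  [0.213,0.292,0],
  [0.213,0.292,0],
  [0.213,0.292,0],
  [0.213,0.292,0],
  [0.213,0.292,0],
  [0,0,0],
  [0,0,0],
], fingers=[0.6,0.6,0.6,0.6,0.6,0.6,0.6,0.6], twist=[0,0,0,0,0,0,0,0])

```text
time_s: 9.7
position: [0.4443, 0.284, 0.2911]
tool_rot: [[-0.998, 0.07, -0.002], [0.07, 0.998, -0.001], [0.002, -0.001, -1.0]]
ft_force: [-0.3, 0.5, -4.0]
grip_width: 0.0294
gripper_force: 70.2
```

Run:
```python
from h import *
np.set_printoptions(precision=4,suppress=True)
st();go(.4446,.284,.16)
# held-head position vs TCP in both cameras: compare with static measurements
for n in("top","scene"):
    im,dep=optics.get_image(n); 
    if n=="scene": cv2.imwrite("pics/sc2.png",im)
    l=models.trace(n,"beater_head"); print(n,[(x["confidence"],x["point"]) for x in l[:2]])
    for x in models.landmark_of(n,"beater_head")[:2]:
        print("lm",x["confidence"],x["point"],atz(n,x["point"],monitor.observe()["position"][2]-.0316))
```

```text
t 9.7 p [0.4443 0.284  0.2911] yawY 86.0 tilt 0.13 F [-0.3  0.5 -4. ] M [-0.02  0.03 -0.03] w 0.0294 gf 70.2 q [ 20.  17.  71.  -0.  92. -66.]
to (0.4446, 0.284, 0.16) tool shift/100mm [-0.005  0.002  1.311]
top [(0.48, [189.4, 227.2]), (0.33, [443.4, 220.6])]
lm 0.61 [187.7, 219.6] [0.4445 0.2857 0.2602]
lm 0.19 [333.8, 167.9] [0.5479 0.0086 0.2602]
scene [(0.96, [239.3, 88.6]), (0.33, [279.0, 149.1])]
lm 0.62 [244.1, 92.8] [0.4567 0.2921 0.2605]
```

Emit:
step_arm([
  [0,0,0.4],
  [0,0,0.4],
  [0,0,0.4],
  [0,0,0.3],
  [0,0,0.2],
  [0,0,0.1],
  [0,0,0],
], fingers=[0.6,0.6,0.6,0.6,0.6,0.6,0.6], twist=[0,0,0,0,0,0,0])

```text
time_s: 10.88
position: [0.4445, 0.2843, 0.1122]
tool_rot: [[-0.998, 0.07, -0.0], [0.07, 0.998, -0.0], [0.0, -0.0, -1.0]]
ft_force: [0.8, 0.2, -3.9]
grip_width: 0.0286
gripper_force: 70.3
```

Emit:
step_arm([
  [0,0,0.06],
  [0,0,0.06],
  [0,0,0],
], fingers=[0.6,0.6,0.6], twist=[0,0,0])

```text
time_s: 11.25
position: [0.4442, 0.2844, 0.1]
tool_rot: [[-0.998, 0.07, -0.001], [0.07, 0.998, -0.0], [0.001, -0.0, -1.0]]
ft_force: [0.3, 0.8, -4.4]
grip_width: 0.0291
gripper_force: 70.3
```

```bash
python3 -c "
from h import *
st();go(.4446,.284,.0816)"
```

```text
t 11.25 p [0.4442 0.2844 0.1   ] yawY 86.0 tilt 0.04 F [ 0.3  0.8 -4.4] M [0.03 0.03 0.01] w 0.0291 gf 70.3 q [ 20.  27.  89.   0.  63. -66.]
to (0.4446, 0.284, 0.0816) tool shift/100mm [-0.004 -0.004  0.184]
```

Shank is in with no side force (the summed rows took it to 0.100, a little further than I'd planned). Lowering gently to the stop.

Emit:
step_arm([
  [0,0,0.06],
  [0,0,0.05],
  [0,0,0.04],
  [0,0,0.02],
  [0,0,0],
], fingers=[0.6,0.6,0.6,0.6,0.6], twist=[0,0,0,0,0])

```text
time_s: 11.88
position: [0.4444, 0.2845, 0.0832]
tool_rot: [[-0.998, 0.07, -0.0], [0.07, 0.998, -0.0], [0.0, -0.0, -1.0]]
ft_force: [1.5, 0.3, -3.2]
grip_width: 0.0292
gripper_force: 70.3
```

```bash
python3 -c "
from h import *
st()"
```

```text
t 11.88 p [0.4444 0.2845 0.0832] yawY 86.0 tilt 0.01 F [ 1.5  0.3 -3.2] M [ 0.05  0.04 -0.  ] w 0.0292 gf 70.3 q [ 20.  29.  90.   0.  61. -66.]
```

Emit:
step_arm([
  [0,0,0.015],
  [0,0,0.01],
  [0,0,0],
], fingers=[0.6,0.6,0.6], twist=[0,0,0])

```text
time_s: 12.25
position: [0.4446, 0.2845, 0.0818]
tool_rot: [[-0.998, 0.07, 0.001], [0.07, 0.998, 0.0], [-0.001, 0.0, -1.0]]
ft_force: [-2.8, -2.6, 4.9]
grip_width: 0.0289
gripper_force: 71.6
```

```bash
python3 -c "
from h import *
st()"
```

```text
t 12.25 p [0.4446 0.2845 0.0818] yawY 86.0 tilt 0.06 F [-2.8 -2.6  4.9] M [-0.18  0.47  0.  ] w 0.0289 gf 71.6 q [ 20.  29.  90.  -0.  61. -66.]
```

The force reversed at z = 0.0818, where the seat should be, so the beater is down. Releasing and rising.

Emit:
step_arm([
  [0,0,0],
  [0,0,0],
  [0,0,0],
  [0,0,0],
  [0,0,-0.2],
  [0,0,-0.4],
  [0,0,-0.4],
  [0,0,-0.3],
  [0,0,0],
], fingers=[-1,-1,-1,-1,-1,-1,-1,-1,-1], twist=[0,0,0,0,0,0,0,0,0])

```text
time_s: 13.38
position: [0.4451, 0.2847, 0.2128]
tool_rot: [[-0.998, 0.07, 0.004], [0.07, 0.998, 0.002], [-0.004, 0.002, -1.0]]
ft_force: [0.1, 0.5, -0.3]
grip_width: 0.0855
gripper_force: 0.0
```

Emit:
step_arm([
  [0,0,0],
  [0,0,0],
  [0,0,0],
  [0,0,0],
  [0,0,0],
  [0,0,0],
  [0,0,0],
  [0,0,0],
  [0,0,0],
  [0,0,0],
], fingers=[-1,-1,-1,-1,-1,-1,-1,-1,-1,-1], twist=[0.058,0.058,0.058,0.058,0.058,0.058,0.058,0.058,0.058,0.058])

```text
time_s: 14.62
position: [0.444, 0.2843, 0.2094]
tool_rot: [[0.321, 0.947, -0.002], [0.947, -0.321, -0.001], [-0.001, -0.002, -1.0]]
ft_force: [0.6, 0.5, -0.5]
grip_width: 0.0855
gripper_force: 0.0
```

```bash
cat > c.py <<'E'
from h import *
import sys
np.set_printoptions(precision=4,suppress=True)
tag=sys.argv[1]; st()
def rect(P,t):
    r=cv2.minAreaRect((P[:,:2]*1000).astype(np.float32)); print(t,len(P),"mean",P.mean(0),"med z",np.median(P[:,2]),"rect",np.round(r[0],1),np.round(r[1],1),round(r[2],1))
for n in("top","scene"):
    im,dep=optics.get_image(n); cv2.imwrite(f"pics/{n}{tag}.png",im); P0=cloud(n,dep,np.ones((400,640),bool))
    for t,c,r,a,b in[("beater",(.4446,.2845),.03,.102,.125),("blue",(.490,.2015),.03,.102,.122),("yellow",(.539,.284),.03,.102,.122),("spinface",(.4826,-.2713),.035,.083,.095),("dogs",(.4826,-.2713),.035,.0955,.104),("knife@sp",(.4826,-.2713),.04,.14,.17)]:
        P=P0[(np.hypot(*(P0[:,:2]-c).T)<r)&(P0[:,2]>a)&(P0[:,2]<b)]
        if len(P)>3: rect(P,n+" "+t)
    for q in("spindle","dog"): print(q,[(round(x["confidence"],2),x["point"],atz(n,x["point"],.09 if q=="spindle" else .099)) for x in models.landmark_of(n,q)[:3]])
E
python3 c.py 3; python3 -c "
from h import *
go(.4905,.2015,.079)"
```

```text
t 14.62 p [0.444  0.2843 0.2094] yawY -18.75 tilt 0.14 F [ 0.6  0.5 -0.5] M [-0.01  0.05  0.01] w 0.0855 gf 0.0 q [20. 21. 80.  0. 79. 39.]
top beater 190 mean [0.4454 0.2839 0.111 ] med z 0.11134538331196753 rect [445.6 285. ] [30.8 30.2] 84.2
top blue 184 mean [0.49   0.2012 0.1107] med z 0.11080699693576412 rect [490.6 202. ] [31.1 29.8] 54.3
top yellow 180 mean [0.538  0.2839 0.1106] med z 0.11105551251915524 rect [538.5 284.7] [30.4 31.1] 7.1
top spinface 392 mean [ 0.4817 -0.2697  0.0892] med z 0.08922218046216107 rect [ 482.3 -270.6] [56.3 58.8] 44.7
top dogs 37 mean [ 0.4836 -0.2727  0.0982] med z 0.09807425263041436 rect [ 483.8 -270. ] [52. 11.] 84.5
spindle [(0.77, [452.2, 213.3], array([ 0.4848, -0.2662,  0.09  ])), (0.56, [466.9, 213.8], array([ 0.4839, -0.3004,  0.09  ])), (0.3, [218.8, 189.0], array([0.5356, 0.2751, 0.09  ]))]
dog [(0.69, [465.9, 216.1], array([ 0.4775, -0.2949,  0.099 ]))]
scene beater 111 mean [0.4431 0.2776 0.1101] med z 0.11153797549130984 rect [444.7 281.1] [32.6 30.3] 84.9
scene blue 83 mean [0.4909 0.2007 0.1116] med z 0.11191779074902608 rect [491.3 200.3] [33.  29.7] 51.1
scene yellow 103 mean [0.5379 0.2792 0.1101] med z 0.11106125677396461 rect [539.8 283. ] [31.5 35. ] 11.8
scene spinface 547 mean [ 0.4789 -0.2748  0.0898] med z 0.09013273154822643 rect [ 481.1 -273.8] [57.4 60.8] 75.0
scene dogs 54 mean [ 0.4801 -0.2755  0.0985] med z 0.09838869278834173 rect [ 480.7 -272.4] [54.1 13. ] 83.4
spindle [(0.73, [398.8, 280.3], array([ 0.4821, -0.263 ,  0.09  ]))]
dog [(0.69, [410.6, 286.8], array([ 0.4833, -0.2927,  0.099 ]))]
to (0.4905, 0.2015, 0.079) tool shift/100mm [-0.642  0.699  1.313]
```

Emit:
step_arm([
  [0,0,0],
  [0,0,0],
  [-0.133,0.288,0],
  [-0.132,0.288,0],
  [-0.132,0.287,0],
  [0,0,0],
  [0,0,0],
], fingers=[-1,-1,-1,-1,-1,-1,-1], twist=[0.048,0.048,0,0,0,0,0])

```text
time_s: 15.8
position: [0.491, 0.2023, 0.2107]
tool_rot: [[0.582, 0.813, -0.0], [0.813, -0.582, 0.0], [-0.0, -0.0, -1.0]]
ft_force: [-0.2, -0.2, -0.1]
grip_width: 0.0855
gripper_force: 0.0
```

```bash
python3 -c "
from h import *
st();go(.4905,.2015,.0812)"
```

```text
t 15.8 p [0.491  0.2023 0.2107] yawY -35.62 tilt 0.03 F [-0.2 -0.2 -0.1] M [0.02 0.03 0.  ] w 0.0855 gf 0.0 q [10. 21. 79.  0. 80. 45.]
to (0.4905, 0.2015, 0.0812) tool shift/100mm [-9.000e-03  1.000e-03  1.295e+00]
```

Emit:
step_arm([
  [-0.008,0,0.35],
  [0,0,0.35],
  [0,0,0.3],
  [0,0,0.2],
  [0,0,0.09],
  [0,0,0],
], fingers=[-1,-1,-1,-1,-1,-1], twist=[0,0,0,0,0,0])

```text
time_s: 16.55
position: [0.4906, 0.2017, 0.0818]
tool_rot: [[0.582, 0.813, -0.0], [0.813, -0.582, -0.0], [-0.0, -0.0, -1.0]]
ft_force: [0.3, 0.5, 0.4]
grip_width: 0.0851
gripper_force: 0.0
```

Emit:
step_arm([
  [0,0,0],
  [0,0,0],
  [0,0,0],
  [0,0,0],
  [0,0,0],
  [0,0,0],
  [0,0,0],
  [0,0,0],
], fingers=[0,0.2,0.3,0.3,0.4,0.4,0.4,0.4], twist=[0,0,0,0,0,0,0,0], force=20)

```text
time_s: 17.55
position: [0.4908, 0.2013, 0.0822]
tool_rot: [[0.583, 0.812, 0.0], [0.812, -0.583, 0.0], [0.0, 0.0, -1.0]]
ft_force: [-2.4, 1.2, 5.3]
grip_width: 0.0298
gripper_force: 20.3
```

```bash
python3 -c "
from h import *
st()"
```

```text
t 17.55 p [0.4908 0.2013 0.0822] yawY -35.68 tilt 0.02 F [-2.4  1.2  5.3] M [0.18 0.34 0.07] w 0.0298 gf 20.3 q [10. 29. 90.  0. 61. 45.]
```

Emit:
step_arm([
  [0,0,0],
  [0,0,0],
  [0,0,-0.1],
  [0,0,-0.2],
  [0,0,-0.4],
  [0,0,-0.4],
  [0,0,-0.4],
  [0,0,-0.4],
  [0,0,-0.3],
], fingers=[0.6,0.6,0.6,0.6,0.6,0.6,0.6,0.6,0.6], twist=[0,0,0,0,0,0,0,0,0], force=70)

```text
time_s: 18.68
position: [0.4907, 0.2011, 0.3036]
tool_rot: [[0.583, 0.812, 0.001], [0.812, -0.583, -0.0], [0.0, 0.001, -1.0]]
ft_force: [0.3, -0.6, -4.2]
grip_width: 0.0289
gripper_force: 69.6
```

Emit:
step_arm([
  [0,0,0],
  [0,0,0],
  [0,0,0],
  [0,0,0],
  [0,0,0],
], fingers=[0.6,0.6,0.6,0.6,0.6], twist=[-0.058,-0.058,-0.057,0,0])

```text
time_s: 19.3
position: [0.4908, 0.2011, 0.3017]
tool_rot: [[0.083, 0.997, -0.0], [0.997, -0.083, -0.0], [-0.0, -0.0, -1.0]]
ft_force: [-1.0, 0.1, -3.4]
grip_width: 0.0286
gripper_force: 69.6
```

```bash
python3 -c "
from h import *
st();a=go(.56,.1,.3);b=go(.56,-.1,.3);c=go(.4826,-.2713,.3);print((b-a)*10,(c-b)*10)"
```

```text
t 19.3 p [0.4908 0.2011 0.3017] yawY -4.75 tilt 0.03 F [-1.   0.1 -3.4] M [ 0.01 -0.02  0.03] w 0.0286 gf 69.6 q [ 9. 17. 69. -0. 93. 14.]
to (0.56, 0.1, 0.3) tool shift/100mm [-0.951  0.774  0.017]
to (0.56, -0.1, 0.3) tool shift/100mm [-2.944  0.939  0.018]
to (0.4826, -0.2713, 0.3) tool shift/100mm [-4.715  0.309  0.018]
[-1.99314444e+00  1.65454251e-01  3.41710354e-04] [-1.77115895e+00 -6.29635278e-01  6.24870275e-04]
```

Emit:
step_arm([
  [-0.238,0.194,0],
  [-0.238,0.194,0],
  [-0.238,0.193,0],
  [-0.237,0.193,0],
  [-0.4,0.033,0],
  [-0.4,0.033,0],
  [-0.4,0.033,0],
  [-0.4,0.033,0],
  [-0.393,0.033,0],
], fingers=[0.6,0.6,0.6,0.6,0.6,0.6,0.6,0.6,0.6], twist=[0,0,0,0,0,0,0,0,0])

```text
time_s: 20.42
position: [0.561, -0.1011, 0.3018]
tool_rot: [[0.082, 0.997, -0.0], [0.997, -0.082, 0.0], [0.0, -0.0, -1.0]]
ft_force: [-0.8, -0.1, -3.0]
grip_width: 0.0288
gripper_force: 70.0
```

Emit:
step_arm([
  [-0.354,-0.126,0],
  [-0.354,-0.126,0],
  [-0.354,-0.126,0],
  [-0.354,-0.126,0],
  [-0.355,-0.126,0],
  [0,0,0],
  [0,0,0],
], fingers=[0.6,0.6,0.6,0.6,0.6,0.6,0.6], twist=[0,0,0,0,0,0,0])

```text
time_s: 21.3
position: [0.4845, -0.2708, 0.3018]
tool_rot: [[0.081, 0.997, 0.0], [0.997, -0.081, 0.0], [0.0, -0.0, -1.0]]
ft_force: [0.3, -0.7, -3.8]
grip_width: 0.0289
gripper_force: 70.0
```

```bash
python3 -c "
from h import *
st();go(.4826,-.2713,.17)"
```

```text
t 21.3 p [ 0.4845 -0.2708  0.3018] yawY -4.62 tilt 0.03 F [ 0.3 -0.7 -3.8] M [0.02 0.01 0.  ] w 0.0289 gf 70.0 q [-41.  20.  65.   0.  95. -37.]
to (0.4826, -0.2713, 0.17) tool shift/100mm [-0.007 -0.018  1.318]
```

Emit:
step_arm([
  [-0.007,-0.016,0.35],
  [0,0,0.35],
  [0,0,0.3],
  [0,0,0.2],
  [0,0,0.1],
  [0,0,0],
], fingers=[0.6,0.6,0.6,0.6,0.6,0.6], twist=[0,0,0,0,0,0])

```text
time_s: 22.05
position: [0.483, -0.2713, 0.1718]
tool_rot: [[0.079, 0.997, -0.0], [0.997, -0.079, 0.0], [0.0, -0.0, -1.0]]
ft_force: [-0.0, 0.7, -3.3]
grip_width: 0.0289
gripper_force: 70.1
```

Emit:
step_arm([
  [0,0,0.08],
  [0,0,0.08],
  [0,0,0.06],
  [0,0,0],
], fingers=[0.6,0.6,0.6,0.6], twist=[0,0,0,0])

```text
time_s: 22.55
position: [0.4825, -0.2717, 0.1493]
tool_rot: [[0.079, 0.997, -0.001], [0.997, -0.079, 0.001], [0.001, -0.001, -1.0]]
ft_force: [1.2, -0.3, -3.7]
grip_width: 0.0288
gripper_force: 70.1
```

```bash
python3 -c "
from h import *
st();go(.4826,-.2713,.122)"
```

```text
t 22.55 p [ 0.4825 -0.2717  0.1493] yawY -4.55 tilt 0.06 F [ 1.2 -0.3 -3.7] M [ 0.04  0.04 -0.03] w 0.0288 gf 70.1 q [-42.  26.  81.  -0.  72. -37.]
to (0.4826, -0.2713, 0.122) tool shift/100mm [0.004 0.001 0.273]
```

Emit:
step_arm([
  [0,0,0.05],
  [0,0,0.05],
  [0,0,0.05],
  [0,0,0],
], fingers=[0.6,0.6,0.6,0.6], twist=[0,0,0,0])

```text
time_s: 23.05
position: [0.4825, -0.2717, 0.1344]
tool_rot: [[0.079, 0.997, -0.001], [0.997, -0.079, 0.001], [0.001, -0.001, -1.0]]
ft_force: [0.0, -0.3, -3.8]
grip_width: 0.0292
gripper_force: 70.1
```

Emit:
step_arm([
  [0,0,0.03],
  [0,0,0.03],
  [0,0,0],
], fingers=[0.6,0.6,0.6], twist=[0,0,0])

```text
time_s: 23.42
position: [0.4826, -0.2718, 0.1286]
tool_rot: [[0.079, 0.997, -0.0], [0.997, -0.079, 0.0], [0.0, -0.0, -1.0]]
ft_force: [0.1, -0.5, -4.9]
grip_width: 0.0289
gripper_force: 70.1
```

```bash
python3 -c "
from h import *
st()"
```

```text
t 23.43 p [ 0.4826 -0.2718  0.1286] yawY -4.54 tilt 0.02 F [ 0.1 -0.5 -4.9] M [ 0.01  0.01 -0.02] w 0.0289 gf 70.1 q [-42.  28.  83.  -0.  69. -37.]
```

Past the dog tops (0.131) with no contact force, so it should be entering the slots. Continuing down.

Emit:
step_arm([
  [0,0,0.03],
  [0,0,0.02],
  [0,0,0.01],
  [0,0,0],
], fingers=[0.6,0.6,0.6,0.6], twist=[0,0,0,0])

```text
time_s: 23.92
position: [0.4827, -0.2719, 0.1228]
tool_rot: [[0.079, 0.997, -0.0], [0.997, -0.079, -0.0], [-0.0, -0.0, -1.0]]
ft_force: [-0.4, -0.4, -3.9]
grip_width: 0.0289
gripper_force: 70.1
```

Emit:
step_arm([
  [0,0,0.01],
  [0,0,0],
], fingers=[0.6,0.6], twist=[0,0])

```text
time_s: 24.18
position: [0.4827, -0.2719, 0.1223]
tool_rot: [[0.079, 0.997, 0.0], [0.997, -0.079, -0.001], [-0.001, 0.0, -1.0]]
ft_force: [-2.1, 1.4, 3.2]
grip_width: 0.0289
gripper_force: 70.8
```

```bash
python3 -c "
from h import *
st()"
```

```text
t 24.18 p [ 0.4827 -0.2719  0.1223] yawY -4.54 tilt 0.04 F [-2.1  1.4  3.2] M [0.14 0.32 0.07] w 0.0289 gf 70.8 q [-42.  28.  83.  -0.  68. -37.]
```

Contact came at 0.1223, which is the home height. Releasing and rising, then checking.

Emit:
step_arm([
  [0,0,0],
  [0,0,0],
  [0,0,0],
  [0,0,0],
  [0,0,-0.2],
  [0,0,-0.4],
  [0,0,-0.4],
  [0,0,-0.4],
  [0,0,-0.3],
  [0,0,0],
], fingers=[-1,-1,-1,-1,-1,-1,-1,-1,-1,-1], twist=[0,0,0,0,0,0,0,0,0,0])

```text
time_s: 25.42
position: [0.4832, -0.2722, 0.2939]
tool_rot: [[0.079, 0.997, 0.003], [0.997, -0.079, -0.003], [-0.003, 0.004, -1.0]]
ft_force: [-0.2, -0.6, -0.2]
grip_width: 0.0852
gripper_force: 0.0
```

Emit:
step_arm([
  [0.3,0,0],
  [0.4,0,0],
  [0.4,0,0],
  [0.3,0,0],
  [0,0,0],
  [0,0,0],
], fingers=[-1,-1,-1,-1,-1,-1], twist=[0,0,0,0,0,0])

```text
time_s: 26.18
position: [0.4936, -0.1327, 0.2911]
tool_rot: [[0.079, 0.997, -0.001], [0.997, -0.079, 0.0], [0.0, -0.001, -1.0]]
ft_force: [0.0, 0.1, -0.2]
grip_width: 0.0854
gripper_force: 0.0
```

```bash
python3 c.py 5
```

```text
t 26.18 p [ 0.4936 -0.1327  0.2911] yawY -4.55 tilt 0.07 F [ 0.   0.1 -0.2] M [-0.02  0.01 -0.02] w 0.0854 gf 0.0 q [-28.  16.  74.  -0.  91. -24.]
top beater 186 mean [0.4453 0.2842 0.111 ] med z 0.11122419017698199 rect [445.7 284.4] [30.9 30.3] 85.3
top yellow 187 mean [0.5382 0.2842 0.1103] med z 0.11043839905211261 rect [538.8 285.1] [30.8 31.2] 7.7
top spinface 37 mean [ 0.4829 -0.2501  0.0888] med z 0.08900319734769435 rect [ 487. -253.] [18.8 56.1] 74.3
top dogs 65 mean [ 0.4849 -0.2548  0.0991] med z 0.09882033297383297 rect [ 485.9 -253.5] [17.5 48.3] 76.0
top knife@sp 20 mean [ 0.4892 -0.2556  0.1479] med z 0.14912969979642787 rect [ 488.2 -255.1] [ 3.9 15.7] 68.7
spindle [(0.48, [453.7, 214.0], array([ 0.4832, -0.2696,  0.09  ]))]
dog [(0.42, [446.6, 220.6], array([ 0.4667, -0.2501,  0.099 ]))]
scene beater 111 mean [0.4426 0.2778 0.1101] med z 0.11117744409744001 rect [443.3 282.4] [31.3 33.8] 2.5
scene yellow 108 mean [0.5379 0.2788 0.1097] med z 0.11063106509796206 rect [539.8 282.1] [33.4 33.4] 4.2
scene spinface 179 mean [ 0.4645 -0.2836  0.0894] med z 0.08982305503583232 rect [ 475.9 -276.9] [46.6 59.8] 37.7
scene dogs 190 mean [ 0.4719 -0.278   0.0998] med z 0.10012098289704274 rect [ 476.5 -275.1] [42.4 53.3] 38.5
scene knife@sp 287 mean [ 0.4785 -0.2742  0.1499] med z 0.1512628945857124 rect [ 480.8 -272.4] [30.1 30.8] 83.3
spindle [(0.65, [400.8, 279.7], array([ 0.4862, -0.2641,  0.09  ]))]
dog [(0.63, [411.7, 286.5], array([ 0.4855, -0.2933,  0.099 ]))]
```

View pics/scene5.png

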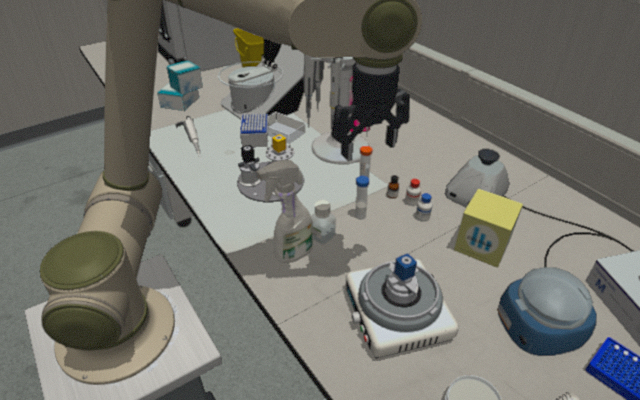

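The picture shows the blue knife head upright in the spindle at (404,266). Its grip top reads z = 0.151, the same as the beater did there. The black beater head is in the stand at (247,155), and the yellow head and the bottles are where they were. Handing in.

```bash
python3 -c "
from rig import close_job
print(close_job())"
```

```text
the job is handed in; nothing more can be done
None
```

The head change is done and handed in: the knife head is home on the dogs in the spindle, the beater head is fully down in the free place, the pin-disc head and bystanders look unmoved, and the arm finished at about 26 s of the 67 s; no verdict came back.

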